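# Line up concrete cores by height on the scan stage

### The arm

A 6-joint arm with a two-finger parallel gripper is mounted at the origin on the work surface. World frame = base frame: x ahead of the robot, y to its left, z up, the work surface at z = 0. Lengths are in m, angles in degrees, forces in N, time in s.
With the tool pointing down it reaches from about 0.325 to 0.85 m from the base axis. Payload 4.4 kg.
Tool frame: the origin (TCP) lies on the centre line of the jaws, within the pads' length; the fingertips stand 25 mm ahead of it and the grasp point (between the pads) lies 6 mm ahead of it; z points along the fingers, y is the line along which they close (so a half turn about z gives the same grasp; the last joint's range is limited). The gripper opens to 94 mm and grips with 3 to 60 N. Pads are 16 mm wide; open, the fingers measure 119 mm over their backs; the gripper's body (75 mm by 177 mm) begins 78 mm behind the grasp point.
Start: joints at [-82.993, 11.837, 88.321, -0, 79.842, -8.623], TCP at [0.155, -0.554, 0.23] pointing down, gripper open.
Joint ranges: [-156.59, 156.59], [-49.26, 127.26], [12.9, 141.05], [-63.56, 243.56], [4.71, 150.69], [-161.64, 161.64]. Speed limits (degrees/s): [159.86, 159.86, 180, 180, 180, 180].

### API

Orientations are given as [roll, pitch, yaw] about the fixed x, y, z axes, in that order (R = Rz(yaw) Ry(pitch) Rx(roll)).
In Python, from rig import arm gives the robot as it stands.
- The arm moves only by the shell command python3 -m crank 'ROWS' [FORCE]. ROWS is JSON, a list of rows, each an object of numbers: "hand": the opening in per cent of the stroke, from 0 (shut) to 100 (fully open); "dx", "dy", "dz": the shift along the tool's x, y, z normalised to -1 to 1, where 1 is 25 cm; "turn": the turn about the tool's z normalised to -1 to 1, where 1 is 45 degrees. A call has 1 to 20 rows; each row shifts and turns the commanded pose from where the row before left it, along the tool's axes as they then stand; what a row does not reach is not made up. A row lasts 1/12 s, in which the tool goes at most 41.7 mm and 7.16 degrees, less where a joint would pass 70% of its speed; a pose out of reach is approached as far as the arm can. A call with a number of a shift or a turn outside -1 to 1 is refused whole. A call with a gripper value outside its range is refused whole. The fingers move at their own pace and stop on an object; FORCE is the grip in N (left out, the last holds). Time passes only in rows, so rows that do not move let the fingers close. It gives the time, the measured TCP pose, the force, the opening and the grip force at its end, in the units of the state.
- arm.sense(): the state, without advancing time (a new reading comes with each control period).
- arm.camera(name): name is "scene" or "top" or "wrist"; returns the picture (400x640x3 uint8, red, green, blue); there is no depth.
- arm.camera_model(name): a dict with "fx", "fy", "cx", "cy" (pixels), "R" (3x3) and "t" (3): a world point X has camera coordinates R X + t; the wrist camera has in their place "T_tool_cam" (4x4, takes a point from camera to tool coordinates, whose origin is the TCP and whose axes are the flange's). Camera axes: x right, y down, z forward; pixel columns grow to the right and rows downward; lengths in m; the calibration is good to about 2 mm. A picture is of the moment at which its call begins: read the wrist's pose just before it. camera_model takes no time and is no camera call.
- arm.finish_job(): hands the job in; it is judged then, once.
Trained networks look in the newest picture that a camera, given by its name, has taken for a name from the list of things; names that differ only in an ending like _2 or _b are one class to them, and where a whole thing is asked for, a point or a joint stands for the part that bears it (a point fixed in the world has none). Each returns a list of dicts, best first, with "conf" (0 to 1); they miss things now and then, are a little off and sometimes report something else, mostly with a low value. They report only what shows in the picture. A call takes as long as a camera call. They do not tell look-alikes from the thing itself.
- arm.boxes_of(camera, label): "location" ([column, row] in pixels, amid what is visible of it).
- arm.outline_of(camera, label): "pixels" (400x640 bool, what is visible of it) and "location" ([column, row] in pixels, amid what is visible of it).
- arm.spot_point(camera, label): "location" ([column, row] in pixels: a listed point, or the origin of a listed thing).
The state is a dict: "time": time; "joints": joint angles; "joint_vel": joint speeds; "tau": joint torques, N m; "position": TCP position; "tcp_rot": TCP orientation; "force": force on the tool from outside, world axes, zero at the start; "wrist_torque": the same for the moment, N m; "finger_gap": finger opening in m; "grip_force": force on a finger pad.
Only numpy, scipy, OpenCV 4.12 (cv2) and the standard library are available. Lean on these libraries where they do the work, as an engineer would, in place of code of your own. Each camera call takes 0.05 s, during which the arm holds its last target. There are 200 camera calls.

### The job

Load the scan stage: stand the four concrete drill cores on the four round black pads of the rail, one on each pad, in order of height, with the shortest on the pad next to the black motor, the next taller beside it and so on to the tallest at the other end, so that the focus only has to move one way. Keep every core upright, set it down gently without dropping it, and leave it well centred on its pad.

Things in the scene. Friction and masses are not known exactly. Their poses are not given: they have to be found in the camera images.
- core_25: the shortest of four plain grey concrete drill cores: an upright solid cylinder 42 mm in diameter and 25 mm high, loose, about 0.08 kg; the four look alike but for their heights (25, 40, 55, 70 mm); they start standing on the table. Origin: centre of its underside, z up along its axis
- core_40: the second shortest of four plain grey concrete drill cores: an upright solid cylinder 42 mm in diameter and 40 mm high, loose, about 0.13 kg; the four look alike but for their heights (25, 40, 55, 70 mm); they start standing on the table. Origin: centre of its underside, z up along its axis
- core_55: the second tallest of four plain grey concrete drill cores: an upright solid cylinder 42 mm in diameter and 55 mm high, loose, about 0.18 kg; the four look alike but for their heights (25, 40, 55, 70 mm); they start standing on the table. Origin: centre of its underside, z up along its axis
- core_70: the tallest of four plain grey concrete drill cores: an upright solid cylinder 42 mm in diameter and 70 mm high, loose, about 0.23 kg; the four look alike but for their heights (25, 40, 55, 70 mm); they start standing on the table. Origin: centre of its underside, z up along its axis
- pad_a: one of four identical round black rubber pads, 60 mm in diameter and 8 mm thick, fixed in a row along the rail, 68 to 92 mm apart centre to centre; which letter stands where in the row changes from start to start. Origin: centre of its underside (22 mm above the table), so its flat top is 8 mm above the origin, 30 mm above the table
- pad_b: one of four identical round black rubber pads, 60 mm in diameter and 8 mm thick, fixed in a row along the rail, 68 to 92 mm apart centre to centre; which letter stands where in the row changes from start to start. Origin: centre of its underside (22 mm above the table), so its flat top is 8 mm above the origin, 30 mm above the table
- pad_c: one of four identical round black rubber pads, 60 mm in diameter and 8 mm thick, fixed in a row along the rail, 68 to 92 mm apart centre to centre; which letter stands where in the row changes from start to start. Origin: centre of its underside (22 mm above the table), so its flat top is 8 mm above the origin, 30 mm above the table
- pad_d: one of four identical round black rubber pads, 60 mm in diameter and 8 mm thick, fixed in a row along the rail, 68 to 92 mm apart centre to centre; which letter stands where in the row changes from start to start. Origin: centre of its underside (22 mm above the table), so its flat top is 8 mm above the origin, 30 mm above the table
- motor: the stage's motor, a black block with two bright metal end plates, 44 mm square across the rail, 48 mm long and 44 mm high, fixed on top of the rail at one of its two ends (either end, it changes from start to start; the other end has only a low plain metal bearing block 12 mm high). It reaches up to 66 mm above the table. Origin: centre of its underside
- rail: the linear rail of the scan stage, dark steel base with a bright metal top, 440 mm long, 60 mm wide at its base (44 mm at the top), 22 mm high, fixed on the table. Origin: centre of its underside; its y axis runs along its length and the row of pads, its x axis across it, z up
Mind the look-alikes: they are no part of the job. Leave any orange or red look-alike of the core_25 alone.

How it is judged (in metres and radians):
At the end, for the whole second after the job is handed in: Every core stands upright (within 0.1 rad) on a pad of its own, its underside within 4 mm of the pad's top and its axis within 12 mm of the pad's centre; from the motor's end of the rail the order is 25, 40, 55, 70 mm; all are at rest and released (((y of motor in the frame of rail above 0 m and y of core_25 in the frame of rail between 0.09 and 0.15 m and y of core_40 in the frame of rail between 0.01 and 0.07 m and y of core_55 in the frame of rail between -0.07 and -0.01 m and y of core_70 in the frame of rail between -0.15 and -0.09 m) or (y of motor in the frame of rail below 0 m and y of core_25 in the frame of rail between -0.15 and -0.09 m and y of core_40 in the frame of rail between -0.07 and -0.01 m and y of core_55 in the frame of rail between 0.01 and 0.07 m and y of core_70 in the frame of rail between 0.09 and 0.15 m)) and (horizontal distance between core_25 and pad_a below 0.012 m or horizontal distance between core_25 and pad_b below 0.012 m or horizontal distance between core_25 and pad_c below 0.012 m or horizontal distance between core_25 and pad_d below 0.012 m) and height (world z) of core_25 between 0.026 and 0.034 m and angle between each of core_25, core_40, core_55, core_70's own z axis and vertical below 0.1 rad and linear speed of each of core_25, core_40, core_55, core_70 below 0.02 m/s and angular speed of each of core_25, core_40, core_55, core_70 below 0.2 rad/s and contact force between each of core_25, core_40, core_55, core_70 and the fingers below 0.1 N and (horizontal distance between core_40 and pad_a below 0.012 m or horizontal distance between core_40 and pad_b below 0.012 m or horizontal distance between core_40 and pad_c below 0.012 m or horizontal distance between core_40 and pad_d below 0.012 m) and height (world z) of core_40 between 0.026 and 0.034 m and (horizontal distance between core_55 and pad_a below 0.012 m or horizontal distance between core_55 and pad_b below 0.012 m or horizontal distance between core_55 and pad_c below 0.012 m or horizontal distance between core_55 and pad_d below 0.012 m) and height (world z) of core_55 between 0.026 and 0.034 m and (horizontal distance between core_70 and pad_a below 0.012 m or horizontal distance between core_70 and pad_b below 0.012 m or horizontal distance between core_70 and pad_c below 0.012 m or horizontal distance between core_70 and pad_d below 0.012 m) and height (world z) of core_70 between 0.026 and 0.034 m); the robot touches nothing.
It fails at once if a core was tipped over (angle between any of core_25, core_40, core_55, core_70's own z axis and vertical above 0.7 rad).
It fails at once if a core was dropped (in free fall from about 8 mm or more) ((linear speed of core_25 above 0.4 m/s and contact force between core_25 and the fingers below 0.05 N) or (linear speed of core_40 above 0.4 m/s and contact force between core_40 and the fingers below 0.05 N) or (linear speed of core_55 above 0.4 m/s and contact force between core_55 and the fingers below 0.05 N) or (linear speed of core_70 above 0.4 m/s and contact force between core_70 and the fingers below 0.05 N)).
It fails at once if a pad was struck or pressed hard (over 60 N) (contact force between any of pad_a, pad_b, pad_c, pad_d and anything else above 60 N).
It also fails if it takes over 115 s, if anything falls off the work surface, if the arm or the gripper's body presses on something with over 40 N, if the wrist force passes 120 N, or if a joint passes its speed limit or range.

## Working session

There is one attempt and no reset: what is moved stays moved. The work goes in short steps, Python scripts to look and compute and a shell command to move; the robot and the scene stay as the last step left them, time stands still between calls to the robot, and variables do not carry over. Pictures are saved under pics/ and viewed, at most 14 in all, crops included, and the job is handed in when it is done.

```bash
mkdir -p pics; ls
cat > h.py <<'E'
import numpy as np, cv2
from rig import arm
def ray(cam,uv,z):
    m=arm.camera_model(cam)
    if cam=="wrist":
        from scipy.spatial.transform import Rotation as Ro
        raise SystemExit("use wray")
    R=np.array(m["R"]);t=np.array(m["t"])
    o=-R.T@t; d=R.T@np.array([(uv[0]-m["cx"])/m["fx"],(uv[1]-m["cy"])/m["fy"],1])
    return o+d*(z-o[2])/d[2]
def shot(cam,name):
    im=arm.camera(cam); cv2.imwrite(f"pics/{name}.png",im[:,:,::-1]); return im
E
python3 - <<'E'
from h import *
for c in("top","scene"):
    shot(c,c+"0")
    m=arm.camera_model(c);R=np.array(m["R"]);print(c,m["fx"],(-R.T@np.array(m["t"])).round(3),R.round(2).tolist())
    for l in("core_25","core_70","pad_a","motor","rail"):
        for b in arm.boxes_of(c,l):
            uv=b["location"];print(l,round(b["conf"],2),np.round(uv,1),ray(c,uv,{"core_25":.025,"core_70":.07,"pad_a":.03,"motor":.066,"rail":.022}[l]).round(3))
print(arm.sense())
E
```

```text
pics
top 419.7174701345959 [ 0.445 -0.032  0.972] [[-0.0, -1.0, -0.01], [-0.99, 0.0, -0.11], [0.11, 0.01, -0.99]]
core_25 0.97 [161. 220.] [0.496 0.337 0.025]
core_25 0.74 [459.3 258.4] [ 0.409 -0.333  0.025]
core_25 0.68 [449.3 214.9] [ 0.506 -0.314  0.025]
core_25 0.6 [275.1 241.9] [0.446 0.078 0.025]
core_25 0.58 [485.2 216.6] [ 0.502 -0.395  0.025]
core_25 0.56 [357.2 228.4] [ 0.476 -0.107  0.025]
core_25 0.56 [473.1 180.2] [ 0.585 -0.371  0.025]
core_70 0.97 [161. 220.] [0.494 0.32  0.07 ]
core_70 0.74 [459.3 258.4] [ 0.411 -0.319  0.07 ]
core_70 0.68 [449.3 214.9] [ 0.503 -0.301  0.07 ]
core_70 0.6 [275.1 241.9] [0.446 0.073 0.07 ]
core_70 0.58 [485.2 216.6] [ 0.499 -0.377  0.07 ]
core_70 0.56 [357.2 228.4] [ 0.475 -0.103  0.07 ]
core_70 0.56 [473.1 180.2] [ 0.578 -0.355  0.07 ]
pad_a 0.82 [317.7 149.1] [ 0.657 -0.018  0.03 ]
pad_a 0.81 [251.1 135.3] [0.69  0.135 0.03 ]
pad_a 0.66 [287.9 141.2] [0.676 0.05  0.03 ]
pad_a 0.64 [353.8 153.2] [ 0.647 -0.101  0.03 ]
motor 0.95 [215.3 130.2] [0.693 0.208 0.066]
rail 0.63 [330.2 152.6] [ 0.651 -0.047  0.022]
scene 455.53400105365415 [
[... 1030 characters left out ...]
 0.661 -0.053  0.022]
{'time': 0.6, 'joints': array([-8.29944199e+01,  1.18359970e+01,  8.83214710e+01,  5.77623494e-04,
        7.98410217e+01, -8.62360052e+00]), 'joint_vel': array([ 0.0094726 , -0.0347227 , -0.04964703, -0.0005928 ,  0.00022472,
       -0.06806428]), 'tau': array([-5.56907582e-05, -3.70636797e+01, -2.81589854e+01,  6.98745623e-02,
        2.78566056e-02, -2.36762162e-05]), 'position': array([ 0.1548983 , -0.55375042,  0.23045946]), 'tcp_rot': array([ 1.79998422e+02, -3.35683776e-04,  1.56290788e+01]), 'force': array([-0.95397299,  0.44947353,  0.69054836]), 'wrist_torque': array([-0.00450622, -0.01672213, -0.04012213]), 'grip_force': 0.0, 'finger_gap': 0.0939115218667036}
```

View pics/top0.png

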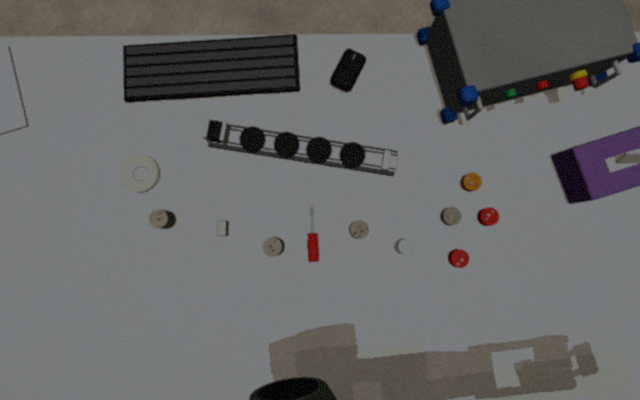

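View pics/scene0.png

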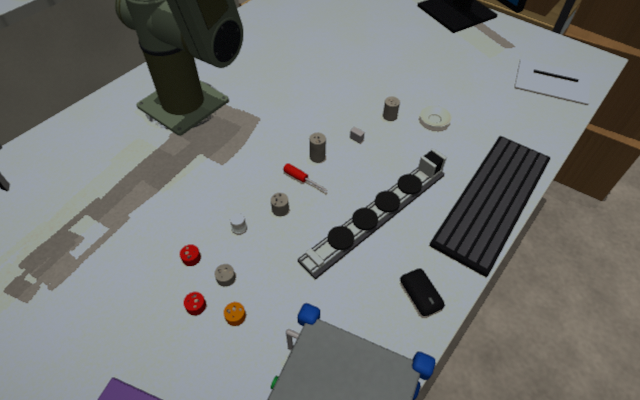

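The top view shows four grey cores at (161,220), (274,245), (359,229) and (451,215). Four black pads run from (252,138) to (353,155), with the motor at (215,131). The look-alikes are two red at (488,216) and (459,258) and one orange at (472,181). In the scene view the tallest core looks like the one at (317,147) and the shortest like the one at (224,274). I'll check the heights by fitting the silhouettes in both views.

```bash
cat >> h.py <<'E'
from scipy.optimize import least_squares
def tocam(cam,P,pose=None):
    m=arm.camera_model(cam)
    if cam=="wrist":
        from scipy.spatial.transform import Rotation as Ro
        T=np.array(m["T_tool_cam"]);Rw=Ro.from_euler("xyz",pose["tcp_rot"],degrees=True).as_matrix()
        Q=((P-pose["position"])@Rw-T[:3,3])@T[:3,:3]
    else: Q=P@np.array(m["R"]).T+np.array(m["t"])
    return np.c_[m["fx"]*Q[:,0]/Q[:,2]+m["cx"],m["fy"]*Q[:,1]/Q[:,2]+m["cy"]]
def sil(cam,x,y,r,z0,z1,pose=None):
    a=np.linspace(0,2*np.pi,60,endpoint=False)
    P=np.vstack([np.c_[x+r*np.cos(a),y+r*np.sin(a),0*a+z] for z in(z0,z1)])
    h=cv2.convexHull(tocam(cam,P,pose).astype(np.float32)); M=cv2.moments(h)
    return np.array([M["m10"]/M["m00"],M["m01"]/M["m00"],np.sqrt(M["m00"])])
def maskstat(p):
    v,u=np.nonzero(p); return np.array([u.mean(),v.mean(),np.sqrt(len(u))])
def fit(obs,r,z0,z1,guess,pose=None):
    f=lambda q:np.concatenate([sil(c,q[0],q[1],r,z0,z1,pose)-s for c,s in obs.items()])
    s=least_squares(f,guess,x_scale=.01,diff_step=1e-4); return s.x,2*s.cost,s.fun
E
python3 - <<'E'
from h import *
im={c:arm.camera(c) for c in("top","scene")}
G={"core":[(.495,.33),(.44,.075),(.475,-.105),(.505,-.314)],"pad":[(.685,.13),(.676,.05),(.653,-.016),(.647,-.1)]}
for l,z0,hs in(("core_25",0,(.025,.04,.055,.07)),("pad_a",.022,(.008,))):
    O={c:[(maskstat(o["pixels"]),o["conf"]) for o in arm.outline_of(c,l)] for c in im}
    for g in G[l[:-3] if 0 else l.split("_")[0]]:
        obs={}
        for c in O:
            p=tocam(c,np.array([[*g,z0+.015]]))[0]
            s=min(O[c],key=lambda s:np.hypot(*(s[0][:2]-p)))[0]
            if np.hypot(*(s[:2]-p))<20: obs[c]=s
        for h in hs:
            x,c,f=fit(obs,.021 if z0==0 else .03,z0,z0+h,g)
            print(l,g,h,x.round(4),round(c,2),f.round(1))
s=np.hstack([cv2.resize(im["scene"][y-30:y+30,x-30:x+30],(200,200),interpolation=cv2.INTER_CUBIC) for x,y in((224,274),(279,203),(389,108),(317,147))])
cv2.imwrite("pics/crop.png",cv2.convertScaleAbs(s[:,:,::-1],alpha=1.3))
E
```

```text
core_25 (0.495, 0.33) 0.025 [0.4962 0.3405] 31.43 [-1.   1.7 -2.   0.9  3.3 -3.5]
core_25 (0.495, 0.33) 0.04 [0.4969 0.3364] 8.91 [-0.6  1.1 -0.6  0.7  2.1 -1.4]
core_25 (0.495, 0.33) 0.055 [0.4977 0.3322] 2.0 [-0.1  0.6  0.7  0.5  0.9  0.4]
core_25 (0.495, 0.33) 0.07 [0.4985 0.3279] 8.93 [ 0.3  0.   2.   0.2 -0.4  2.2]
core_25 (0.44, 0.075) 0.025 [0.4316 0.0872] 65.34 [-2.   2.6 -0.9  0.9  5.3 -5. ]
core_25 (0.44, 0.075) 0.04 [0.433  0.0848] 32.01 [-1.5  2.  -0.3  0.8  4.  -3. ]
core_25 (0.44, 0.075) 0.055 [0.4345 0.0823] 11.89 [-0.9  1.4  0.3  0.7  2.7 -1.2]
core_25 (0.44, 0.075) 0.07 [0.4359 0.0799] 3.78 [-0.3  0.8  0.8  0.5  1.3  0.6]
core_25 (0.475, -0.105) 0.025 [ 0.472  -0.1087] 14.21 [-1.4  1.5  0.5  0.3  2.7 -1.5]
core_25 (0.475, -0.105) 0.04 [ 0.4733 -0.1097] 3.85 [-0.6  0.8  1.   0.3  1.3  0.4]
core_25 (0.475, -0.105) 0.055 [ 0.4746 -0.1106] 7.32 [ 0.2  0.1  1.5  0.2 -0.2  2.2]
core_25 (0.475, -0.105) 0.07 [ 0.476  -0.1115] 24.26 [ 1.  -0.7  2.   0.2 -1.8  4. ]
core_25 (0.505, -0.314) 0.025 [ 0.5029 -0.3191] 5.9 [-1.   0.9  0.6  0.1  1.4  1.4]
core_25 (0.505, -0.314) 0.04 [ 0.5044 -0.3188] 13.59 [ 0.   0.   1.7  0.1 -0.1  3.3]
core_25 (0.505, -0.314) 0.055 [ 0.5059 -0.3186] 38.14 [ 1.  -0.9  2.9  0.1 -1.6  5. ]
core_25 (0.505, -0.314) 0.07 [ 0.5075 -0.3183] 79.67 [ 2.1 -1.9  4.   0.1 -3.2  6.7]
pad_a (0.685, 0.13) 0.008 [0.6811 0.1333] 4.37 [-0.4  0.9  0.8  0.4  1.1  1.1]
pad_a (0.676, 0.05) 0.008 [0.6681 0.0544] 2.87 [-0.6  0.7 -0.8  0.2  1.2  0.2]
pad_a (0.653, -0.016) 0.008 [ 0.6559 -0.019 ] 3.22 [-0.8  0.8 -0.1  0.1  1.4 -0.1]
pad_a (0.647, -0.1) 0.008 [ 0.6432 -0.0962] 2.38 [-0.6  0.8  0.5  0.2  1.1  0.3]
```

View pics/crop.png

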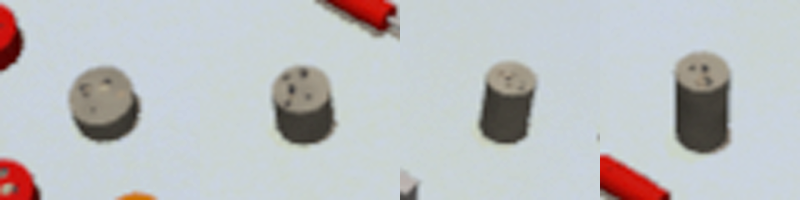

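The fit residuals match the crop, so the heights are settled:

| Core | Position (x, y) | Target pad (from the motor) |
|---|---|---|
| 25 | (.503, −.319) | (.681, .133) |
| 40 | (.473, −.110) | (.668, .054) |
| 55 | (.498, .332) | (.656, −.019) |
| 70 | (.436, .080) | (.643, −.096) |

The grey one at scene (224,274) is core_25, because the orange and red ones are the look-alikes. The rail yaw is about −9.4°, so the tool yaw is 80.6°.

```bash
cat >> h.py <<'E'
from scipy.spatial.transform import Rotation as Ro
def to(x,y,z,yaw=80.6):
    s=arm.sense(); R=Ro.from_euler("xyz",s["tcp_rot"],degrees=True).as_matrix()
    d=R.T@(np.array([x,y,z])-s["position"]); dy=(s["tcp_rot"][2]-yaw+180)%360-180
    print("t",s["time"],"pos",s["position"].round(4),"rot",s["tcp_rot"].round(2),"| total units",(d/.25).round(3),"turn",round(dy/45,3),"rows>=",np.linalg.norm(d)/.0417)
def look(g,r,z0,z1,label,name=None):
    p=arm.sense(); im=arm.camera("wrist")
    if name: cv2.imwrite(f"pics/{name}.png",im[:,:,::-1])
    e=tocam("wrist",np.array([[*g,z1]]),p)[0]; print("expected px",e.round(0))
    for o in arm.outline_of("wrist",label):
        s=maskstat(o["pixels"])
        if np.hypot(*(s[:2]-e))>120: continue
        x,c,f=fit({"wrist":s},r,z0,z1,g,p); print(round(o["conf"],2),s.round(0),"fit",x.round(4),f.round(1))
E
python3 -m crank '[{"hand":100,"turn":-0.145},{"hand":100,"turn":-0.145},{"hand":100,"turn":-0.145},{"hand":100,"turn":-0.145},{"hand":100,"turn":-0.145},{"hand":100,"turn":-0.145},{"hand":100,"turn":-0.145},{"hand":100,"turn":-0.145},{"hand":100,"turn":-0.145},{"hand":100,"turn":-0.14},{"hand":80}]' 
python3 -c "
from h import *
to(.503,-.319,.16)"
```

```text
t 0.9 pos [ 0.1549 -0.5537  0.2305] rot [180.    -0.    15.63] | total units [ 1.594 -0.529  0.282] turn -1.444 rows>= 10.208854539340933$[0]: bad value
```

```bash
python3 -m crank '[{"hand":100,"dx":0,"dy":0,"dz":0,"turn":-0.145}]' 20; python3 -m crank '[{"hand":99.0,"turn":-0.145}]' 20; python3 -c "
from h import *
to(.503,-.319,.16)"
```

```text
time: 0.98
position: [0.1549, -0.5538, 0.2305]
tcp_rot: [180.0, 0.0, 22.3]
force: [0.7, 0.0, 0.2]
finger_gap: 0.0941
grip_force: 0.0
t 0.9833 pos [ 0.1549 -0.5538  0.2305] rot [179.99   0.    22.26] | total units [ 1.644 -0.342  0.282] turn -1.297 rows>= 10.209435637717462$[0]: bad value
```

Every row needs all five keys.

```bash
python3 -m crank '[{"hand":80,"dx":0,"dy":0,"dz":0,"turn":-0.145},{"hand":80,"dx":0,"dy":0,"dz":0,"turn":-0.145},{"hand":80,"dx":0,"dy":0,"dz":0,"turn":-0.145},{"hand":80,"dx":0,"dy":0,"dz":0,"turn":-0.145},{"hand":80,"dx":0,"dy":0,"dz":0,"turn":-0.145},{"hand":80,"dx":0,"dy":0,"dz":0,"turn":-0.145},{"hand":80,"dx":0,"dy":0,"dz":0,"turn":-0.145},{"hand":80,"dx":0,"dy":0,"dz":0,"turn":-0.145},{"hand":80,"dx":0,"dy":0,"dz":0,"turn":-0.14}]' 20; python3 -c "
from h import *
to(.503,-.319,.16)"
```

```text
time: 1.73
position: [0.1549, -0.5538, 0.2305]
tcp_rot: [180.0, 0.0, 81.0]
force: [0.7, -0.2, 0.9]
finger_gap: 0.0748
grip_force: 0.0
t 1.7333 pos [ 0.1549 -0.5538  0.2305] rot [180.     0.    80.98] | total units [1.146 1.228 0.282] turn 0.008 rows>= 10.209255292109894
```

```bash
python3 -m crank '[{"hand":75,"dx":0.0955,"dy":0.1023,"dz":0.0235,"turn":0},{"hand":75,"dx":0.0955,"dy":0.1023,"dz":0.0235,"turn":0},{"hand":75,"dx":0.0955,"dy":0.1023,"dz":0.0235,"turn":0},{"hand":75,"dx":0.0955,"dy":0.1023,"dz":0.0235,"turn":0},{"hand":75,"dx":0.0955,"dy":0.1023,"dz":0.0235,"turn":0},{"hand":75,"dx":0.0955,"dy":0.1023,"dz":0.0235,"turn":0},{"hand":75,"dx":0.0955,"dy":0.1023,"dz":0.0235,"turn":0},{"hand":75,"dx":0.0955,"dy":0.1023,"dz":0.0235,"turn":0},{"hand":75,"dx":0.0955,"dy":0.1023,"dz":0.0235,"turn":0},{"hand":75,"dx":0.0955,"dy":0.1023,"dz":0.0235,"turn":0},{"hand":75,"dx":0.0955,"dy":0.1023,"dz":0.0235,"turn":0},{"hand":75,"dx":0.0955,"dy":0.1023,"dz":0.0235,"turn":0},{"hand":75,"dx":0,"dy":0,"dz":0,"turn":0}]' 20; python3 -c "
from h import *
look((.503,-.319),.021,0,.025,'core_25','w25')
to(.503,-.319,.03)"
```

```text
time: 2.82
position: [0.5081, -0.3165, 0.1587]
tcp_rot: [180.0, -0.2, 81.0]
force: [-0.7, 0.4, -0.5]
finger_gap: 0.0708
grip_force: 0.0
expected px [310. 206.]
0.94 [310. 201.  42.] fit [ 0.5031 -0.3172] [0. 0. 1.]
0.73 [323. 277.  35.] fit [ 0.503  -0.3941] [-0.   0.   7.7]
0.72 [405. 228.  29.] fit [ 0.5862 -0.3571] [-0.4  0.2 15.4]
0.63 [212. 228.  40.] fit [ 0.4076 -0.3287] [0.1 0.1 4.4]
t 2.9167 pos [ 0.5048 -0.3198  0.1594] rot [-179.94   -0.     80.83] | total units [ 0.002 -0.007  0.518] turn 0.005 rows>= 3.104139283281661
```

View pics/w25.png

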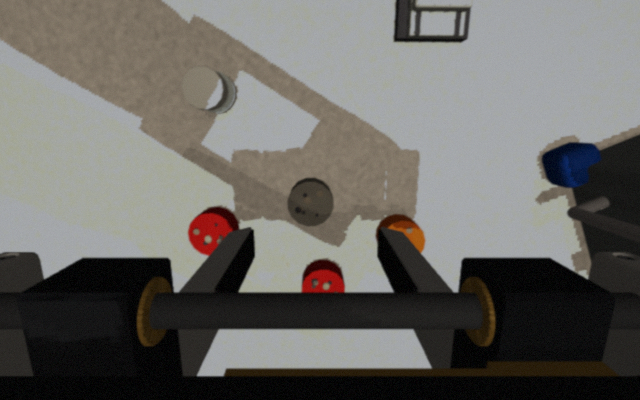

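The wrist view shows the grey core at (310,202), with red at (212,228), red at (323,280) and orange at (405,230), all outside the fingers' width. I'll descend on the grey one.

```bash
python3 -m crank '[{"hand":75,"dx":0.004,"dy":0,"dz":0.09,"turn":0},{"hand":75,"dx":0,"dy":0,"dz":0.09,"turn":0},{"hand":75,"dx":0,"dy":0,"dz":0.09,"turn":0},{"hand":75,"dx":0,"dy":0,"dz":0.09,"turn":0},{"hand":75,"dx":0,"dy":0,"dz":0.08,"turn":0},{"hand":75,"dx":0,"dy":0,"dz":0.05,"turn":0},{"hand":75,"dx":0,"dy":0,"dz":0.028,"turn":0},{"hand":75,"dx":0,"dy":0,"dz":0,"turn":0},{"hand":75,"dx":0,"dy":0,"dz":0,"turn":0},{"hand":75,"dx":0,"dy":0,"dz":0,"turn":0}]' 20; python3 -c "
from h import *
to(.503,-.318,.03)"
```

```text
time: 3.75
position: [0.5053, -0.321, 0.032]
tcp_rot: [179.9, 0.1, 80.6]
force: [-0.4, -0.1, -0.3]
finger_gap: 0.0706
grip_force: 0.0
t 3.75 pos [ 0.5053 -0.321   0.032 ] rot [1.7986e+02 9.0000e-02 8.0630e+01] | total units [ 0.01  -0.011  0.008] turn 0.001 rows>= 0.1019319680637058
```

```bash
python3 -m crank '[{"hand":75,"dx":0.011,"dy":-0.01,"dz":0.008,"turn":0},{"hand":75,"dx":0,"dy":0,"dz":0,"turn":0},{"hand":35,"dx":0,"dy":0,"dz":0,"turn":0},{"hand":35,"dx":0,"dy":0,"dz":0,"turn":0},{"hand":35,"dx":0,"dy":0,"dz":0,"turn":0},{"hand":35,"dx":0,"dy":0,"dz":0,"turn":0},{"hand":35,"dx":0,"dy":0,"dz":0,"turn":0},{"hand":35,"dx":0,"dy":0,"dz":0,"turn":0}]' 20; python3 -c "
from h import *
to(.503,-.318,.03)"
```

```text
time: 4.42
position: [0.5026, -0.3168, 0.0286]
tcp_rot: [180.0, 0.0, 80.7]
force: [0.4, -0.2, -0.2]
finger_gap: 0.0419
grip_force: 20.0
t 4.4167 pos [ 0.5026 -0.3168  0.0286] rot [1.7998e+02 1.0000e-02 8.0660e+01] | total units [-0.004  0.002 -0.006] turn 0.001 rows>= 0.04517349418252311
```

```bash
python3 -m crank '[{"hand":35,"dx":0,"dy":0,"dz":-0.04,"turn":0},{"hand":35,"dx":0,"dy":0,"dz":-0.08,"turn":0},{"hand":35,"dx":0,"dy":0,"dz":-0.14,"turn":0},{"hand":35,"dx":0,"dy":0,"dz":-0.14,"turn":0},{"hand":35,"dx":0,"dy":0,"dz":-0.14,"turn":0},{"hand":35,"dx":0,"dy":0,"dz":-0.1,"turn":0},{"hand":35,"dx":0,"dy":0,"dz":0,"turn":0}]' 20; python3 -c "
from h import *
to(.665,.03,.23)"
```

```text
time: 5.0
position: [0.5058, -0.3196, 0.1966]
tcp_rot: [179.3, 0.4, 80.7]
force: [0.0, -0.6, 0.1]
finger_gap: 0.0416
grip_force: 20.0
t 5.0 pos [ 0.5058 -0.3196  0.1966] rot [179.32   0.41  80.66] | total units [ 1.482  0.403 -0.14 ] turn 0.001 rows>= 9.246514235000653
```

```bash
python3 -m crank '[{"hand":35,"dx":0.07,"dy":0.02,"dz":0,"turn":0},{"hand":35,"dx":0.135,"dy":0.038,"dz":-0.01,"turn":0},{"hand":35,"dx":0.135,"dy":0.038,"dz":-0.01,"turn":0},{"hand":35,"dx":0.135,"dy":0.038,"dz":-0.01,"turn":0},{"hand":35,"dx":0.135,"dy":0.038,"dz":-0.01,"turn":0},{"hand":35,"dx":0.135,"dy":0.038,"dz":-0.01,"turn":0},{"hand":35,"dx":0.135,"dy":0.038,"dz":-0.01,"turn":0},{"hand":35,"dx":0.135,"dy":0.038,"dz":-0.01,"turn":0},{"hand":35,"dx":0.135,"dy":0.038,"dz":-0.01,"turn":0},{"hand":35,"dx":0.135,"dy":0.038,"dz":-0.01,"turn":0},{"hand":35,"dx":0.135,"dy":0.038,"dz":-0.01,"turn":0},{"hand":35,"dx":0.07,"dy":0.02,"dz":0,"turn":0},{"hand":35,"dx":0,"dy":0,"dz":0,"turn":0},{"hand":35,"dx":0,"dy":0,"dz":0,"turn":0},{"hand":35,"dx":0,"dy":0,"dz":0,"turn":0},{"hand":35,"dx":0,"dy":0,"dz":0,"turn":0},{"hand":35,"dx":0,"dy":0,"dz":0,"turn":0}]' 20; python3 -c "
from h import *
p=arm.sense();shot('wrist','wp');print(p['position'])
G=[(.681,.133),(.668,.054),(.656,-.019),(.643,-.096)]
O=arm.outline_of('wrist','pad_a')
for g in G: print('exp',g,tocam('wrist',np.array([[*g,.03]]),p)[0].round(0))
for o in O:
    s=maskstat(o['pixels']);x,c,f=fit({'wrist':s},.03,.022,.03,(.66,.03),p);print(round(o['conf'],2),s.round(0),x.round(4),f.round(1))
to(.681,.133,.13)"
```

```text
time: 6.42
position: [0.666, 0.0322, 0.2132]
tcp_rot: [-180.0, 0.0, 80.5]
force: [-0.0, 0.3, -1.5]
finger_gap: 0.0418
grip_force: 20.0
[0.66595666 0.03223687 0.2131866 ]
exp (0.681, 0.133) [314.  87.]
exp (0.668, 0.054) [314. 170.]
exp (0.656, -0.019) [314. 239.]
exp (0.643, -0.096) [314. 304.]
0.68 [314. 166.  51.] [0.6684 0.0573] [0.  0.1 1.3]
0.57 [314.  84.  56.] [0.6812 0.1354] [0.  0.  0.8]
t 6.5167 pos [0.6662 0.0325 0.2135] rot [-1.7999e+02  1.0000e-02  8.0560e+01] | total units [ 0.406 -0.008  0.334] turn -0.001 rows>= 3.1527135105685278
```

View pics/wp.png

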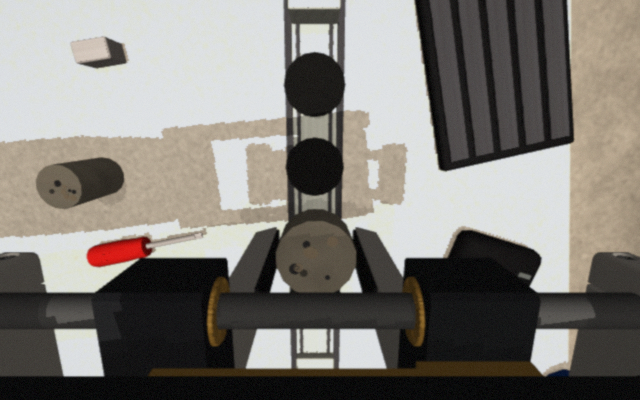

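The wrist view shows the rail vertical, with pads at (315,85) and (315,166) and the core held at (316,252). The wrist puts pad 1 at (.681,.135), within 2 mm of the first fit. Next I go above pad 1.

```bash
python3 -m crank '[{"hand":35,"dx":0.04,"dy":0,"dz":0.03,"turn":0},{"hand":35,"dx":0.1,"dy":0,"dz":0.07,"turn":0},{"hand":35,"dx":0.1,"dy":-0.004,"dz":0.07,"turn":0},{"hand":35,"dx":0.1,"dy":-0.004,"dz":0.07,"turn":0},{"hand":35,"dx":0.05,"dy":0,"dz":0.06,"turn":0},{"hand":35,"dx":0.024,"dy":0,"dz":0.04,"turn":0},{"hand":35,"dx":0,"dy":0,"dz":0,"turn":0},{"hand":35,"dx":0,"dy":0,"dz":0,"turn":0},{"hand":35,"dx":0,"dy":0,"dz":0,"turn":0},{"hand":35,"dx":0,"dy":0,"dz":0,"turn":0},{"hand":35,"dx":0,"dy":0,"dz":0,"turn":0},{"hand":35,"dx":0,"dy":0,"dz":0,"turn":0}]' 20; python3 -c "
from h import *
to(.681,.135,.061)"
```

```text
time: 7.52
position: [0.6821, 0.1353, 0.1297]
tcp_rot: [179.9, -0.0, 80.6]
force: [-0.7, 0.4, -0.6]
finger_gap: 0.042
grip_force: 20.0
t 7.5167 pos [0.6821 0.1353 0.1297] rot [ 1.7989e+02 -2.0000e-02  8.0590e+01] | total units [-0.002 -0.005  0.275] turn -0.0 rows>= 1.6483842767157688
```

```bash
python3 -m crank '[{"hand":35,"dx":-0.002,"dy":-0.005,"dz":0.05,"turn":0},{"hand":35,"dx":0,"dy":0,"dz":0.08,"turn":0},{"hand":35,"dx":0,"dy":0,"dz":0.08,"turn":0},{"hand":35,"dx":0,"dy":0,"dz":0.04,"turn":0},{"hand":35,"dx":0,"dy":0,"dz":0.02,"turn":0},{"hand":35,"dx":0,"dy":0,"dz":0,"turn":0},{"hand":35,"dx":0,"dy":0,"dz":0,"turn":0},{"hand":35,"dx":0,"dy":0,"dz":0,"turn":0},{"hand":35,"dx":0,"dy":0,"dz":0,"turn":0},{"hand":35,"dx":0,"dy":0,"dz":0,"turn":0},{"hand":35,"dx":0,"dy":0,"dz":0,"turn":0}]' 20; python3 -m crank '[{"hand":35,"dx":0,"dy":0,"dz":0.003,"turn":0},{"hand":35,"dx":0,"dy":0,"dz":0.003,"turn":0},{"hand":35,"dx":0,"dy":0,"dz":0,"turn":0},{"hand":35,"dx":0,"dy":0,"dz":0,"turn":0}]'
```

```text
time: 8.43
position: [0.6804, 0.136, 0.0615]
tcp_rot: [179.9, -0.0, 80.7]
force: [0.9, -0.0, -0.3]
finger_gap: 0.0419
grip_force: 20.0
time: 8.77
position: [0.6799, 0.1359, 0.0593]
tcp_rot: [-180.0, 0.0, 80.7]
force: [-0.2, 0.7, -1.0]
finger_gap: 0.0412
grip_force: 20.0
```

```bash
python3 -m crank '[{"hand":35,"dx":0,"dy":0,"dz":0.003,"turn":0},{"hand":35,"dx":0,"dy":0,"dz":0,"turn":0},{"hand":35,"dx":0,"dy":0,"dz":0,"turn":0},{"hand":35,"dx":0,"dy":0,"dz":0,"turn":0}]'; python3 -m crank '[{"hand":35,"dx":0,"dy":0,"dz":0.003,"turn":0},{"hand":35,"dx":0,"dy":0,"dz":0,"turn":0},{"hand":35,"dx":0,"dy":0,"dz":0,"turn":0},{"hand":35,"dx":0,"dy":0,"dz":0,"turn":0}]'
```

```text
time: 9.1
position: [0.68, 0.1359, 0.0587]
tcp_rot: [-180.0, 0.0, 80.7]
force: [0.6, 0.4, -0.5]
finger_gap: 0.0417
grip_force: 20.0
time: 9.43
position: [0.6801, 0.1359, 0.0585]
tcp_rot: [180.0, -0.0, 80.7]
force: [-1.0, -0.9, 3.4]
finger_gap: 0.0416
grip_force: 20.0
```

Contact (Fz +3.4 N). Release, rise, then head for core_40.

```bash
python3 -m crank '[{"hand":60,"dx":0,"dy":0,"dz":0,"turn":0},{"hand":70,"dx":0,"dy":0,"dz":0,"turn":0},{"hand":70,"dx":0,"dy":0,"dz":0,"turn":0},{"hand":75,"dx":0,"dy":0,"dz":0,"turn":0},{"hand":75,"dx":0,"dy":0,"dz":-0.04,"turn":0},{"hand":75,"dx":0,"dy":0,"dz":-0.1,"turn":0},{"hand":75,"dx":0,"dy":0,"dz":-0.14,"turn":0},{"hand":75,"dx":0,"dy":0,"dz":-0.14,"turn":0},{"hand":75,"dx":0,"dy":0,"dz":-0.06,"turn":0}]' 20; python3 -c "
from h import *
to(.473,-.110,.17)"
```

```text
time: 10.18
position: [0.6829, 0.1362, 0.1849]
tcp_rot: [179.5, -0.1, 80.7]
force: [0.8, 0.0, 1.3]
finger_gap: 0.0709
grip_force: 0.0
t 10.1833 pos [0.6829 0.1362 0.1849] rot [ 1.7948e+02 -1.3000e-01  8.0660e+01] | total units [-1.108 -0.669  0.051] turn 0.001 rows>= 7.766787930500365
```

```bash
python3 -m crank '[{"hand":75,"dx":-0.055,"dy":-0.034,"dz":0.01,"turn":0},{"hand":75,"dx":-0.125,"dy":-0.075,"dz":0.01,"turn":0},{"hand":75,"dx":-0.125,"dy":-0.075,"dz":0.01,"turn":0},{"hand":75,"dx":-0.125,"dy":-0.075,"dz":0.01,"turn":0},{"hand":75,"dx":-0.125,"dy":-0.075,"dz":0.01,"turn":0},{"hand":75,"dx":-0.125,"dy":-0.075,"dz":0,"turn":0},{"hand":75,"dx":-0.125,"dy":-0.075,"dz":0,"turn":0},{"hand":75,"dx":-0.125,"dy":-0.075,"dz":0,"turn":0},{"hand":75,"dx":-0.125,"dy":-0.075,"dz":0,"turn":0},{"hand":75,"dx":-0.054,"dy":-0.034,"dz":0,"turn":0},{"hand":75,"dx":0,"dy":0,"dz":0,"turn":0},{"hand":75,"dx":0,"dy":0,"dz":0,"turn":0},{"hand":75,"dx":0,"dy":0,"dz":0,"turn":0},{"hand":75,"dx":0,"dy":0,"dz":0,"turn":0},{"hand":75,"dx":0,"dy":0,"dz":0,"turn":0}]' 20; python3 -c "
from h import *
look((.473,-.110),.021,0,.04,'core_25')
to(.473,-.110,.035)"
```

```text
time: 11.43
position: [0.471, -0.1097, 0.1656]
tcp_rot: [180.0, -0.0, 80.8]
force: [0.8, 0.7, -0.0]
finger_gap: 0.0704
grip_force: 0.0
expected px [318. 204.]
0.89 [317. 197.  43.] fit [ 0.4731 -0.1067] [-0.  -0.   1.9]
t 11.5333 pos [ 0.4707 -0.1098  0.1654] rot [-1.800e+02 -1.000e-02  8.074e+01] | total units [0.001 0.009 0.522] turn 0.003 rows>= 3.1274707993892195
```

```bash
python3 -m crank '[{"hand":75,"dx":0.01,"dy":0.008,"dz":0.05,"turn":0},{"hand":75,"dx":0,"dy":0,"dz":0.1,"turn":0},{"hand":75,"dx":0,"dy":0,"dz":0.12,"turn":0},{"hand":75,"dx":0,"dy":0,"dz":0.12,"turn":0},{"hand":75,"dx":0,"dy":0,"dz":0.08,"turn":0},{"hand":75,"dx":0,"dy":0,"dz":0.03,"turn":0},{"hand":75,"dx":0,"dy":0,"dz":0.02,"turn":0},{"hand":75,"dx":0,"dy":0,"dz":0,"turn":0},{"hand":75,"dx":0,"dy":0,"dz":0,"turn":0},{"hand":75,"dx":0,"dy":0,"dz":0,"turn":0},{"hand":75,"dx":0,"dy":0,"dz":0,"turn":0},{"hand":35,"dx":0,"dy":0,"dz":0,"turn":0},{"hand":35,"dx":0,"dy":0,"dz":0,"turn":0},{"hand":35,"dx":0,"dy":0,"dz":0,"turn":0},{"hand":35,"dx":0,"dy":0,"dz":0,"turn":0},{"hand":35,"dx":0,"dy":0,"dz":0,"turn":0},{"hand":35,"dx":0,"dy":0,"dz":0,"turn":0}]' 20
```

```text
time: 12.95
position: [0.4727, -0.1085, 0.0356]
tcp_rot: [180.0, 0.0, 80.7]
force: [-0.3, 0.1, 0.6]
finger_gap: 0.0413
grip_force: 20.0
```

```bash
python3 -m crank '[{"hand":35,"dx":0,"dy":0,"dz":-0.04,"turn":0},{"hand":35,"dx":0,"dy":0,"dz":-0.1,"turn":0},{"hand":35,"dx":0,"dy":0,"dz":-0.12,"turn":0},{"hand":35,"dx":0,"dy":0,"dz":-0.12,"turn":0},{"hand":35,"dx":0.03,"dy":0.025,"dz":-0.08,"turn":0},{"hand":35,"dx":0.09,"dy":0.08,"dz":-0.04,"turn":0},{"hand":35,"dx":0.11,"dy":0.095,"dz":0,"turn":0},{"hand":35,"dx":0.11,"dy":0.095,"dz":0,"turn":0},{"hand":35,"dx":0.11,"dy":0.095,"dz":0,"turn":0},{"hand":35,"dx":0.11,"dy":0.095,"dz":0,"turn":0},{"hand":35,"dx":0.11,"dy":0.095,"dz":0,"turn":0},{"hand":35,"dx":0.076,"dy":0.06,"dz":0,"turn":0},{"hand":35,"dx":0.03,"dy":0.025,"dz":0,"turn":0},{"hand":35,"dx":0,"dy":0,"dz":0,"turn":0},{"hand":35,"dx":0,"dy":0,"dz":0,"turn":0},{"hand":35,"dx":0,"dy":0,"dz":0,"turn":0},{"hand":35,"dx":0,"dy":0,"dz":0,"turn":0},{"hand":35,"dx":0,"dy":0,"dz":0,"turn":0},{"hand":35,"dx":0,"dy":0,"dz":0,"turn":0}]' 20; python3 -c "
from h import *
shot('wrist','wp2')
to(.668,.0565,.068)"
```

```text
time: 14.53
position: [0.6676, 0.0551, 0.1607]
tcp_rot: [-180.0, 0.0, 80.6]
force: [-0.5, -0.7, -1.5]
finger_gap: 0.0415
grip_force: 20.0
t 14.5833 pos [0.6677 0.0553 0.1607] rot [180.    0.   80.6] | total units [0.005 0.    0.371] turn -0.0 rows>= 2.2236471899461163
```

View pics/wp2.png

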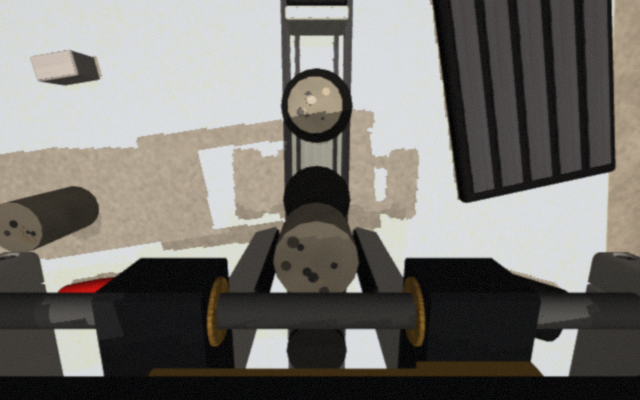

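The wrist view shows core_25 at (316,104), centred in the black ring of pad 1. Core_40 is held above pad 2 at (317,190). I'll lower it.

```bash
python3 -m crank '[{"hand":35,"dx":0.005,"dy":0,"dz":0.05,"turn":0},{"hand":35,"dx":0,"dy":0,"dz":0.1,"turn":0},{"hand":35,"dx":0,"dy":0,"dz":0.1,"turn":0},{"hand":35,"dx":0,"dy":0,"dz":0.07,"turn":0},{"hand":35,"dx":0,"dy":0,"dz":0.035,"turn":0},{"hand":35,"dx":0,"dy":0,"dz":0.015,"turn":0},{"hand":35,"dx":0,"dy":0,"dz":0,"turn":0},{"hand":35,"dx":0,"dy":0,"dz":0,"turn":0},{"hand":35,"dx":0,"dy":0,"dz":0,"turn":0},{"hand":35,"dx":0,"dy":0,"dz":0,"turn":0},{"hand":35,"dx":0,"dy":0,"dz":0,"turn":0},{"hand":35,"dx":0,"dy":0,"dz":0.004,"turn":0},{"hand":35,"dx":0,"dy":0,"dz":0.003,"turn":0},{"hand":35,"dx":0,"dy":0,"dz":0,"turn":0},{"hand":35,"dx":0,"dy":0,"dz":0,"turn":0},{"hand":35,"dx":0,"dy":0,"dz":0,"turn":0}]' 20; python3 -m crank '[{"hand":35,"dx":0,"dy":0,"dz":0.002,"turn":0},{"hand":35,"dx":0,"dy":0,"dz":0,"turn":0},{"hand":35,"dx":0,"dy":0,"dz":0,"turn":0},{"hand":35,"dx":0,"dy":0,"dz":0,"turn":0}]'
```

```text
time: 15.92
position: [0.6682, 0.0573, 0.0661]
tcp_rot: [-180.0, 0.0, 80.7]
force: [0.2, 1.3, -0.6]
finger_gap: 0.0415
grip_force: 20.0
time: 16.25
position: [0.6683, 0.0573, 0.0657]
tcp_rot: [-180.0, -0.0, 80.7]
force: [-0.7, 0.6, -1.6]
finger_gap: 0.0413
grip_force: 20.0
```

```bash
python3 -m crank '[{"hand":35,"dx":0,"dy":0,"dz":0.002,"turn":0},{"hand":35,"dx":0,"dy":0,"dz":0,"turn":0},{"hand":35,"dx":0,"dy":0,"dz":0,"turn":0},{"hand":35,"dx":0,"dy":0,"dz":0,"turn":0}]';python3 -m crank '[{"hand":35,"dx":0,"dy":0,"dz":0.001,"turn":0},{"hand":35,"dx":0,"dy":0,"dz":0,"turn":0},{"hand":35,"dx":0,"dy":0,"dz":0,"turn":0},{"hand":35,"dx":0,"dy":0,"dz":0,"turn":0}]'
```

```text
time: 16.58
position: [0.6684, 0.0573, 0.0656]
tcp_rot: [180.0, -0.0, 80.7]
force: [-1.3, -0.0, 2.5]
finger_gap: 0.0415
grip_force: 20.0
time: 16.92
position: [0.6684, 0.0572, 0.0656]
tcp_rot: [180.0, 0.0, 80.7]
force: [-2.4, -1.2, 4.9]
finger_gap: 0.0414
grip_force: 20.0
```

```bash
python3 -m crank '[{"hand":60,"dx":0,"dy":0,"dz":0,"turn":0},{"hand":70,"dx":0,"dy":0,"dz":0,"turn":0},{"hand":70,"dx":0,"dy":0,"dz":0,"turn":0},{"hand":75,"dx":0,"dy":0,"dz":0,"turn":0},{"hand":75,"dx":0,"dy":0,"dz":-0.04,"turn":0},{"hand":75,"dx":0,"dy":0,"dz":-0.1,"turn":0},{"hand":75,"dx":0,"dy":0,"dz":-0.14,"turn":0},{"hand":75,"dx":0,"dy":0,"dz":-0.14,"turn":0},{"hand":75,"dx":0.05,"dy":-0.044,"dz":-0.1,"turn":0},{"hand":75,"dx":0.109,"dy":-0.094,"dz":-0.04,"turn":0},{"hand":75,"dx":0.109,"dy":-0.094,"dz":0,"turn":0},{"hand":75,"dx":0.109,"dy":-0.094,"dz":0,"turn":0},{"hand":75,"dx":0.109,"dy":-0.094,"dz":0,"turn":0},{"hand":75,"dx":0.109,"dy":-0.094,"dz":0,"turn":0},{"hand":75,"dx":0.109,"dy":-0.094,"dz":0,"turn":0},{"hand":75,"dx":0.109,"dy":-0.094,"dz":0,"turn":0},{"hand":75,"dx":0.109,"dy":-0.094,"dz":0,"turn":0},{"hand":75,"dx":0.05,"dy":-0.044,"dz":0,"turn":0},{"hand":75,"dx":0,"dy":0,"dz":0,"turn":0},{"hand":75,"dx":0,"dy":0,"dz":0,"turn":0}]' 20; python3 -m crank '[{"hand":75,"dx":0,"dy":0,"dz":0,"turn":0},{"hand":75,"dx":0,"dy":0,"dz":0,"turn":0},{"hand":75,"dx":0,"dy":0,"dz":0,"turn":0}]'; python3 -c "
from h import *
look((.498,.332),.021,0,.055,'core_25','w55')
to(.498,.333,.042)"
```

```text
time: 18.58
position: [0.5003, 0.3318, 0.2057]
tcp_rot: [179.9, -0.0, 80.8]
force: [0.6, -0.2, 0.6]
finger_gap: 0.0707
grip_force: 0.0
time: 18.83
position: [0.5015, 0.3299, 0.205]
tcp_rot: [180.0, 0.0, 80.5]
force: [-0.1, 0.2, 0.0]
finger_gap: 0.0702
grip_force: 0.0
expected px [312. 196.]
0.62 [310. 189.  41.] fit [0.497  0.3357] [ 0.  -0.   0.7]
t 18.9333 pos [0.5013 0.3301 0.2049] rot [-1.800e+02  1.000e-02  8.055e+01] | total units [ 0.009 -0.015  0.652] turn -0.001 rows>= 3.908205311100557
```

```bash
python3 -m crank '[{"hand":75,"dx":0.015,"dy":-0.019,"dz":0.05,"turn":0},{"hand":75,"dx":0,"dy":0,"dz":0.1,"turn":0},{"hand":75,"dx":0,"dy":0,"dz":0.13,"turn":0},{"hand":75,"dx":0,"dy":0,"dz":0.13,"turn":0},{"hand":75,"dx":0,"dy":0,"dz":0.12,"turn":0},{"hand":75,"dx":0,"dy":0,"dz":0.07,"turn":0},{"hand":75,"dx":0,"dy":0,"dz":0.03,"turn":0},{"hand":75,"dx":0,"dy":0,"dz":0.02,"turn":0},{"hand":75,"dx":0,"dy":0,"dz":0,"turn":0},{"hand":75,"dx":0,"dy":0,"dz":0,"turn":0},{"hand":75,"dx":0,"dy":0,"dz":0,"turn":0},{"hand":75,"dx":0,"dy":0,"dz":0,"turn":0},{"hand":35,"dx":0,"dy":0,"dz":0,"turn":0},{"hand":35,"dx":0,"dy":0,"dz":0,"turn":0},{"hand":35,"dx":0,"dy":0,"dz":0,"turn":0},{"hand":35,"dx":0,"dy":0,"dz":0,"turn":0},{"hand":35,"dx":0,"dy":0,"dz":0,"turn":0},{"hand":35,"dx":0,"dy":0,"dz":0,"turn":0}]' 20
```

```text
time: 20.43
position: [0.4968, 0.3356, 0.0426]
tcp_rot: [180.0, -0.0, 80.7]
force: [0.6, -0.4, 0.4]
finger_gap: 0.0419
grip_force: 20.0
```

```bash
python3 -m crank '[{"hand":35,"dx":0,"dy":0,"dz":-0.04,"turn":0},{"hand":35,"dx":0,"dy":0,"dz":-0.1,"turn":0},{"hand":35,"dx":0,"dy":0,"dz":-0.13,"turn":0},{"hand":35,"dx":0,"dy":0,"dz":-0.13,"turn":0},{"hand":35,"dx":-0.04,"dy":0.03,"dz":-0.1,"turn":0},{"hand":35,"dx":-0.09,"dy":0.06,"dz":-0.05,"turn":0},{"hand":35,"dx":-0.12,"dy":0.08,"dz":0,"turn":0},{"hand":35,"dx":-0.12,"dy":0.08,"dz":0,"turn":0},{"hand":35,"dx":-0.12,"dy":0.08,"dz":0,"turn":0},{"hand":35,"dx":-0.12,"dy":0.08,"dz":0,"turn":0},{"hand":35,"dx":-0.12,"dy":0.08,"dz":0,"turn":0},{"hand":35,"dx":-0.12,"dy":0.08,"dz":0,"turn":0},{"hand":35,"dx":-0.12,"dy":0.08,"dz":0,"turn":0},{"hand":35,"dx":-0.12,"dy":0.08,"dz":0,"turn":0},{"hand":35,"dx":-0.11,"dy":0.07,"dz":0,"turn":0},{"hand":35,"dx":-0.06,"dy":0.04,"dz":0,"turn":0},{"hand":35,"dx":-0.029,"dy":0.016,"dz":0,"turn":0}]' 20;  python3 -m crank '[{"hand":35,"dx":0,"dy":0,"dz":0,"turn":0},{"hand":35,"dx":0,"dy":0,"dz":0,"turn":0},{"hand":35,"dx":0,"dy":0,"dz":0,"turn":0},{"hand":35,"dx":0,"dy":0,"dz":0,"turn":0},{"hand":35,"dx":0,"dy":0,"dz":0,"turn":0},{"hand":35,"dx":0,"dy":0,"dz":0,"turn":0}]'; python3 -c "
from h import *
shot('wrist','wp3')
to(.656,-.0165,.075)"
```

```text
time: 21.85
position: [0.6558, -0.0197, 0.1798]
tcp_rot: [-180.0, 0.0, 80.5]
force: [0.2, -0.1, -1.7]
finger_gap: 0.042
grip_force: 20.0
time: 22.35
position: [0.6551, -0.0159, 0.1801]
tcp_rot: [-180.0, -0.0, 80.8]
force: [1.1, -0.4, -2.5]
finger_gap: 0.0414
grip_force: 20.0
t 22.4 pos [ 0.6551 -0.0161  0.1801] rot [-1.800e+02 -1.000e-02  8.073e+01] | total units [-0.001  0.004  0.42 ] turn 0.003 rows>= 2.519952802405976
```

View pics/wp3.png

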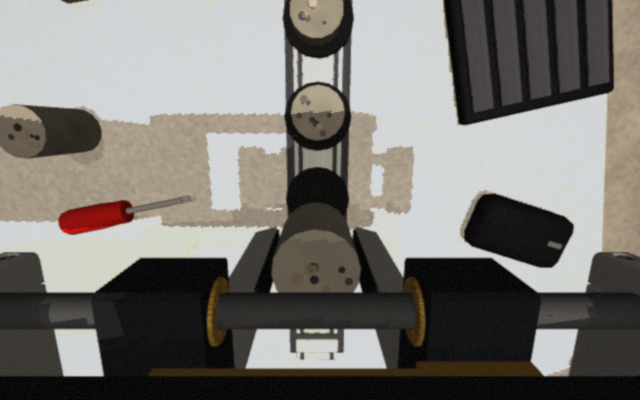

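Core_25 at (316,22) and core_40 at (317,112) both stand inside their pads. Core_55 is above pad 3 at (317,190), so I'll lower it.

```bash
python3 -m crank '[{"hand":35,"dx":0,"dy":0.004,"dz":0.05,"turn":0},{"hand":35,"dx":0,"dy":0,"dz":0.1,"turn":0},{"hand":35,"dx":0,"dy":0,"dz":0.11,"turn":0},{"hand":35,"dx":0,"dy":0,"dz":0.09,"turn":0},{"hand":35,"dx":0,"dy":0,"dz":0.05,"turn":0},{"hand":35,"dx":0,"dy":0,"dz":0.02,"turn":0},{"hand":35,"dx":0,"dy":0,"dz":0,"turn":0},{"hand":35,"dx":0,"dy":0,"dz":0,"turn":0},{"hand":35,"dx":0,"dy":0,"dz":0,"turn":0},{"hand":35,"dx":0,"dy":0,"dz":0,"turn":0},{"hand":35,"dx":0,"dy":0,"dz":0,"turn":0},{"hand":35,"dx":0,"dy":0,"dz":0.004,"turn":0},{"hand":35,"dx":0,"dy":0,"dz":0.003,"turn":0},{"hand":35,"dx":0,"dy":0,"dz":0,"turn":0},{"hand":35,"dx":0,"dy":0,"dz":0,"turn":0},{"hand":35,"dx":0,"dy":0,"dz":0,"turn":0}]' 20; python3 -m crank '[{"hand":35,"dx":0,"dy":0,"dz":0.002,"turn":0},{"hand":35,"dx":0,"dy":0,"dz":0,"turn":0},{"hand":35,"dx":0,"dy":0,"dz":0,"turn":0},{"hand":35,"dx":0,"dy":0,"dz":0,"turn":0}]'
```

```text
time: 23.73
position: [0.6563, -0.0173, 0.0731]
tcp_rot: [-180.0, 0.0, 80.7]
force: [-0.6, 0.1, -1.7]
finger_gap: 0.0416
grip_force: 20.0
time: 24.07
position: [0.6563, -0.0173, 0.0727]
tcp_rot: [-180.0, -0.0, 80.7]
force: [-0.4, -1.1, -2.2]
finger_gap: 0.0418
grip_force: 20.0
```

```bash
python3 -m crank '[{"hand":35,"dx":0,"dy":0,"dz":0.003,"turn":0},{"hand":35,"dx":0,"dy":0,"dz":0,"turn":0},{"hand":35,"dx":0,"dy":0,"dz":0,"turn":0},{"hand":35,"dx":0,"dy":0,"dz":0,"turn":0}]'
```

```text
time: 24.4
position: [0.6564, -0.0173, 0.0725]
tcp_rot: [180.0, 0.0, 80.7]
force: [-1.9, -0.9, 3.0]
finger_gap: 0.0419
grip_force: 20.0
```

```bash
python3 -m crank '[{"hand":60,"dx":0,"dy":0,"dz":0,"turn":0},{"hand":70,"dx":0,"dy":0,"dz":0,"turn":0},{"hand":70,"dx":0,"dy":0,"dz":0,"turn":0},{"hand":75,"dx":0,"dy":0,"dz":0,"turn":0},{"hand":75,"dx":0,"dy":0,"dz":-0.04,"turn":0},{"hand":75,"dx":0,"dy":0,"dz":-0.1,"turn":0},{"hand":75,"dx":0,"dy":0,"dz":-0.14,"turn":0},{"hand":75,"dx":0,"dy":0,"dz":-0.14,"turn":0},{"hand":75,"dx":0.01,"dy":-0.04,"dz":-0.12,"turn":0},{"hand":75,"dx":0.02,"dy":-0.09,"dz":-0.05,"turn":0},{"hand":75,"dx":0.036,"dy":-0.13,"dz":0,"turn":0},{"hand":75,"dx":0.036,"dy":-0.13,"dz":0,"turn":0},{"hand":75,"dx":0.036,"dy":-0.13,"dz":0,"turn":0},{"hand":75,"dx":0.036,"dy":-0.13,"dz":0,"turn":0},{"hand":75,"dx":0.036,"dy":-0.13,"dz":0,"turn":0},{"hand":75,"dx":0.026,"dy":-0.1,"dz":0,"turn":0},{"hand":75,"dx":0.01,"dy":-0.054,"dz":0,"turn":0},{"hand":75,"dx":0,"dy":0,"dz":0,"turn":0},{"hand":75,"dx":0,"dy":0,"dz":0,"turn":0},{"hand":75,"dx":0,"dy":0,"dz":0,"turn":0}]' 20; python3 -m crank '[{"hand":75,"dx":0,"dy":0,"dz":0,"turn":0},{"hand":75,"dx":0,"dy":0,"dz":0,"turn":0},{"hand":75,"dx":0,"dy":0,"dz":0,"turn":0}]'; python3 -c "
from h import *
look((.436,.080),.021,0,.07,'core_25')
to(.436,.081,.05)"
```

```text
time: 26.07
position: [0.4372, 0.081, 0.2203]
tcp_rot: [179.9, -0.0, 80.6]
force: [-0.9, 0.4, -0.1]
finger_gap: 0.0704
grip_force: 0.0
time: 26.32
position: [0.4366, 0.0809, 0.2194]
tcp_rot: [-180.0, 0.0, 80.6]
force: [-0.4, -0.3, -0.3]
finger_gap: 0.0705
grip_force: 0.0
expected px [315. 199.]
0.9 [314. 192.  41.] fit [0.4355 0.0827] [ 0.  -0.1  1.5]
t 26.4167 pos [0.4363 0.081  0.2193] rot [-179.97    0.     80.62] | total units [-0.    -0.001  0.677] turn 0.001 rows>= 4.059372211883735
```

```bash
python3 -m crank '[{"hand":75,"dx":0.004,"dy":-0.003,"dz":0.05,"turn":0},{"hand":75,"dx":0,"dy":0,"dz":0.1,"turn":0},{"hand":75,"dx":0,"dy":0,"dz":0.13,"turn":0},{"hand":75,"dx":0,"dy":0,"dz":0.13,"turn":0},{"hand":75,"dx":0,"dy":0,"dz":0.13,"turn":0},{"hand":75,"dx":0,"dy":0,"dz":0.08,"turn":0},{"hand":75,"dx":0,"dy":0,"dz":0.03,"turn":0},{"hand":75,"dx":0,"dy":0,"dz":0.02,"turn":0},{"hand":75,"dx":0,"dy":0,"dz":0,"turn":0},{"hand":75,"dx":0,"dy":0,"dz":0,"turn":0},{"hand":75,"dx":0,"dy":0,"dz":0,"turn":0},{"hand":75,"dx":0,"dy":0,"dz":0,"turn":0},{"hand":35,"dx":0,"dy":0,"dz":0,"turn":0},{"hand":35,"dx":0,"dy":0,"dz":0,"turn":0},{"hand":35,"dx":0,"dy":0,"dz":0,"turn":0},{"hand":35,"dx":0,"dy":0,"dz":0,"turn":0},{"hand":35,"dx":0,"dy":0,"dz":0,"turn":0},{"hand":35,"dx":0,"dy":0,"dz":0,"turn":0}]' 20
```

```text
time: 27.92
position: [0.4354, 0.0824, 0.052]
tcp_rot: [180.0, -0.0, 80.7]
force: [-0.3, -0.4, 0.8]
finger_gap: 0.0417
grip_force: 20.0
```

```bash
python3 -m crank '[{"hand":35,"dx":0,"dy":0,"dz":-0.04,"turn":0},{"hand":35,"dx":0,"dy":0,"dz":-0.1,"turn":0},{"hand":35,"dx":0,"dy":0,"dz":-0.13,"turn":0},{"hand":35,"dx":0,"dy":0,"dz":-0.13,"turn":0},{"hand":35,"dx":-0.02,"dy":0.03,"dz":-0.1,"turn":0},{"hand":35,"dx":-0.04,"dy":0.07,"dz":-0.05,"turn":0},{"hand":35,"dx":-0.07,"dy":0.115,"dz":0,"turn":0},{"hand":35,"dx":-0.07,"dy":0.115,"dz":0,"turn":0},{"hand":35,"dx":-0.07,"dy":0.115,"dz":0,"turn":0},{"hand":35,"dx":-0.07,"dy":0.115,"dz":0,"turn":0},{"hand":35,"dx":-0.07,"dy":0.115,"dz":0,"turn":0},{"hand":35,"dx":-0.07,"dy":0.115,"dz":0,"turn":0},{"hand":35,"dx":-0.05,"dy":0.084,"dz":0,"turn":0},{"hand":35,"dx":-0.034,"dy":0.06,"dz":0,"turn":0},{"hand":35,"dx":0,"dy":0,"dz":0,"turn":0},{"hand":35,"dx":0,"dy":0,"dz":0,"turn":0},{"hand":35,"dx":0,"dy":0,"dz":0,"turn":0},{"hand":35,"dx":0,"dy":0,"dz":0,"turn":0},{"hand":35,"dx":0,"dy":0,"dz":0,"turn":0},{"hand":35,"dx":0,"dy":0,"dz":0,"turn":0}]' 20; python3 -c "
from h import *
shot('wrist','wp4')
to(.643,-.0945,.084)"
```

```text
time: 29.58
position: [0.6423, -0.0938, 0.1897]
tcp_rot: [-180.0, -0.0, 80.7]
force: [0.0, 0.8, -1.8]
finger_gap: 0.0417
grip_force: 20.0
t 29.6333 pos [ 0.6424 -0.0939  0.1897] rot [-180.    -0.    80.7] | total units [-0.002  0.003  0.423] turn 0.002 rows>= 2.535299247273216
```

View pics/wp4.png

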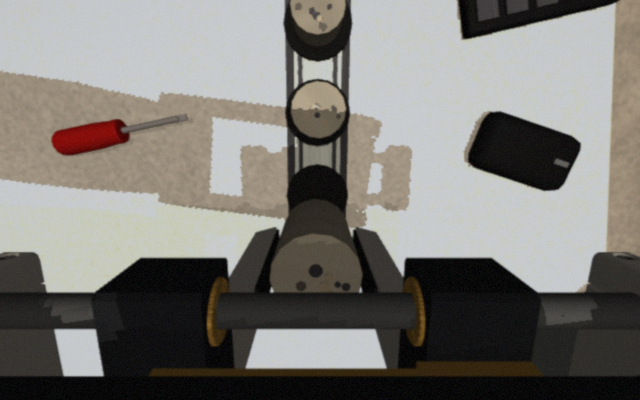

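Core_55 at (318,110) and core_40 at (318,15) stand on their pads. Core_70 is above pad 4 at (317,187), so I'll lower it.

```bash
python3 -m crank '[{"hand":35,"dx":0,"dy":0.003,"dz":0.05,"turn":0},{"hand":35,"dx":0,"dy":0,"dz":0.1,"turn":0},{"hand":35,"dx":0,"dy":0,"dz":0.11,"turn":0},{"hand":35,"dx":0,"dy":0,"dz":0.09,"turn":0},{"hand":35,"dx":0,"dy":0,"dz":0.05,"turn":0},{"hand":35,"dx":0,"dy":0,"dz":0.02,"turn":0},{"hand":35,"dx":0,"dy":0,"dz":0,"turn":0},{"hand":35,"dx":0,"dy":0,"dz":0,"turn":0},{"hand":35,"dx":0,"dy":0,"dz":0,"turn":0},{"hand":35,"dx":0,"dy":0,"dz":0,"turn":0},{"hand":35,"dx":0,"dy":0,"dz":0,"turn":0},{"hand":35,"dx":0,"dy":0,"dz":0.004,"turn":0},{"hand":35,"dx":0,"dy":0,"dz":0.003,"turn":0},{"hand":35,"dx":0,"dy":0,"dz":0,"turn":0},{"hand":35,"dx":0,"dy":0,"dz":0,"turn":0},{"hand":35,"dx":0,"dy":0,"dz":0,"turn":0}]' 20; python3 -m crank '[{"hand":35,"dx":0,"dy":0,"dz":0.002,"turn":0},{"hand":35,"dx":0,"dy":0,"dz":0,"turn":0},{"hand":35,"dx":0,"dy":0,"dz":0,"turn":0},{"hand":35,"dx":0,"dy":0,"dz":0,"turn":0}]'
```

```text
time: 30.97
position: [0.6435, -0.0947, 0.0827]
tcp_rot: [-180.0, -0.0, 80.7]
force: [-0.3, -0.1, -2.7]
finger_gap: 0.0415
grip_force: 20.0
time: 31.3
position: [0.6436, -0.0947, 0.0822]
tcp_rot: [-180.0, 0.0, 80.7]
force: [-0.7, -0.6, -2.0]
finger_gap: 0.0415
grip_force: 20.0
```

```bash
python3 -m crank '[{"hand":35,"dx":0,"dy":0,"dz":0.003,"turn":0},{"hand":35,"dx":0,"dy":0,"dz":0,"turn":0},{"hand":35,"dx":0,"dy":0,"dz":0,"turn":0},{"hand":35,"dx":0,"dy":0,"dz":0,"turn":0}]'
```

```text
time: 31.63
position: [0.6437, -0.0948, 0.082]
tcp_rot: [180.0, 0.0, 80.7]
force: [-1.0, 0.1, 2.2]
finger_gap: 0.0419
grip_force: 20.0
```

Contact. Release, rise, back off along −y, and check from all three cameras.

```bash
python3 -m crank '[{"hand":60,"dx":0,"dy":0,"dz":0,"turn":0},{"hand":70,"dx":0,"dy":0,"dz":0,"turn":0},{"hand":70,"dx":0,"dy":0,"dz":0,"turn":0},{"hand":75,"dx":0,"dy":0,"dz":0,"turn":0},{"hand":75,"dx":0,"dy":0,"dz":-0.04,"turn":0},{"hand":75,"dx":0,"dy":0,"dz":-0.1,"turn":0},{"hand":75,"dx":0,"dy":0,"dz":-0.14,"turn":0},{"hand":75,"dx":0,"dy":0,"dz":-0.14,"turn":0},{"hand":75,"dx":0,"dy":-0.04,"dz":-0.12,"turn":0},{"hand":75,"dx":0,"dy":-0.1,"dz":-0.04,"turn":0},{"hand":75,"dx":0,"dy":-0.14,"dz":0,"turn":0},{"hand":75,"dx":0,"dy":-0.14,"dz":0,"turn":0},{"hand":75,"dx":0,"dy":-0.14,"dz":0,"turn":0},{"hand":75,"dx":0,"dy":-0.14,"dz":0,"turn":0},{"hand":75,"dx":0,"dy":-0.08,"dz":0,"turn":0},{"hand":75,"dx":0,"dy":0,"dz":0,"turn":0},{"hand":75,"dx":0,"dy":0,"dz":0,"turn":0},{"hand":75,"dx":0,"dy":0,"dz":0,"turn":0},{"hand":75,"dx":0,"dy":0,"dz":0,"turn":0}]' 20
python3 - <<'E'
from h import *
P=[(.681,.134,.025),(.668,.056,.04),(.656,-.0175,.055),(.643,-.0945,.07)]
im={c:arm.camera(c) for c in("top","scene")}
O={c:[maskstat(o["pixels"]) for o in arm.outline_of(c,"core_25")] for c in im}
for x,y,h in P:
    for c in O:
        e=sil(c,x,y,.021,.03,.03+h); s=min(O[c],key=lambda s:np.hypot(*(s-e)[:2]))
        r,_,f=fit({c:s},.021,.03,.03+h,(x,y)); print(h,c,r.round(4),f.round(1))
s=np.hstack([cv2.resize(im["top"][90:190,200:380],(450,250)),cv2.resize(im["scene"][130:270,300:460],(350,250))])
cv2.imwrite("pics/end.png",cv2.convertScaleAbs(s[:,:,::-1],alpha=1.4))
E
```

```text
time: 33.22
position: [0.4526, -0.0635, 0.2271]
tcp_rot: [179.9, 0.0, 80.7]
force: [0.8, 0.3, 0.5]
finger_gap: 0.0706
grip_force: 0.0
0.025 top [0.6827 0.1323] [0.  0.  1.1]
0.025 scene [0.6777 0.1345] [-0.  -0.   0.3]
0.04 top [0.6719 0.0555] [-0.  -0.  -0.2]
0.04 scene [0.666  0.0578] [-0.  -0.   0.6]
0.055 top [ 0.658  -0.0212] [0.  0.  1.1]
0.055 scene [ 0.6539 -0.0161] [-0.  -0.   0.6]
0.07 top [ 0.6456 -0.0981] [-0.   0.   0.3]
0.07 scene [ 0.6414 -0.0952] [-0.  -0.   0.3]
```

View pics/end.png

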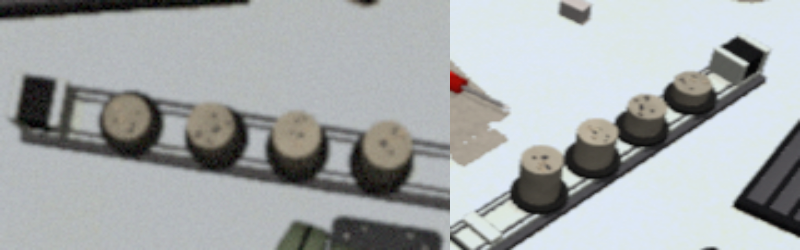

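All four cores stand upright and centred on their pads, rising in height away from the motor: crop left half (130,122), (211,128), (297,132), (385,142). The fits lie within a few mm of the pad centres. Handing in.

```bash
python3 -c "
from rig import arm
print(arm.finish_job())"
```

```text
the job is handed in; nothing more can be done
None
```

The job is handed in at about 33 s on the robot clock: cores 25, 40, 55 and 70 stand on the four pads in order from the motor, upright, released and within a few mm of the pad centres by the camera fits; the judge's result was not shown.

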